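Drop the easel leg and hold the painting plumb

ROBOT

A 6-joint arm with a two-finger parallel gripper is mounted at the origin on the work surface. World frame = base frame: x ahead of the robot, y to its left, z up, the work surface at z = 0. Lengths are in m, angles in rad, forces in N, time in s.
With the tool pointing down it reaches from about 0.375 to 0.9 m from the base axis. Payload 3.1 kg.
Tool frame: the origin (TCP) lies between the finger pads; the fingertips stand r.nose_length ahead of it and the grasp point (between the pads) lies 5 mm behind it (r.nose_length is the distance from the TCP to the fingertips, in m); z points along the fingers, y is the line along which they close (so a half turn about z gives the same grasp; the last joint's range is limited). The gripper opens to 85 mm and grips with 20 to 120 N. Pads are 22 mm wide; open, the fingers measure 114 mm over their backs; the gripper's body (76 mm by 85 mm) begins 54 mm behind the grasp point. The pads swing forward as they close: fully open they stand 13 mm farther back than shut.
Start: joints at [1.022, 0.527, 1.433, -0, 1.181, -0.178], TCP at [0.226, 0.583, 0.245] pointing down, gripper open.
Joint ranges: [-3.08, 3.08], [-0.75, 2.2], [0.22, 2.44], [-1.43, 4.57], [0, 2.65], [-2.85, 2.85]. Speed limits (rad/s): [2.79, 2.79, 3.14, 3.14, 3.14, 3.14].

INTERFACE

Orientations are given as a unit quaternion [w, x, y, z].
In Python, from plant import r, vision gives the robot as it stands.
- The arm moves only by the shell command python3 -m creep 'ROWS' [FORCE]. ROWS is JSON, one flat list of numbers, 7 for each row, row after row: the shift along the tool's x, y, z as a fraction of full scale, then the turn, a rotation vector about the tool's x, y, z as a fraction of full scale, then the opening in per cent of the stroke, from 0 (shut) to 100 (fully open). In form: [dx, dy, dz, ax, ay, az, hand, dx, dy, dz, ax, ay, az, hand, ...]. A call has 1 to 12 rows; each row is the pose to reach, as a shift and turn from the pose commanded when the call began, along the tool's axes at that moment, turning the shorter way round; what a row does not reach only later rows make up. Full scale, the value 1, is 200 mm for a shift and 180 degrees for a turn. A row lasts 1/10 s, in which the tool goes at most 50 mm and 8.59 degrees, less where a joint would pass 70% of its speed; a pose out of reach is approached as far as the arm can. A call with a number of a shift or a turn outside -1 to 1 is refused whole. A call with a gripper value outside its range is refused whole. The fingers move at their own pace and stop on an object; FORCE is the grip in N (left out, the last holds). Time passes only in rows, so rows that repeat a pose let the fingers close. It gives the time, the measured TCP pose, the force, the opening and the grip force at its end, in the units of the state.
- r.state(): the state, without advancing time (a new reading comes with each control period).
- vision.camera(name): name is "scene" or "side" or "wrist"; returns (picture, depth): 420x560x3 uint8, red, green, blue; 420x560 float32, m along the optical axis (not along the pixel's ray), 0 where there is no reading.
- vision.camera_model(name): a dict with "intrinsics" (3x3 intrinsics, pixels), "D" ([k1, k2, p1, p2, k3] as OpenCV has them; the pictures are not rectified), "rvec" (rotation vector, rad) and "tvec" (3), from world to camera coordinates, as OpenCV has them. Camera axes: x right, y down, z forward; pixel columns grow to the right and rows downward; lengths in m; the calibration is good to about 2 mm. A picture is of the moment at which its call begins: read the wrist's pose just before it. camera_model takes no time and is no camera call; for the wrist camera it gives the pose at the moment of the call.
- r.job_done(): hands the job in; it is judged then, once.
Trained networks look in the newest picture that a camera, given by its name, has taken for a name from the list of things; names that differ only in an ending like _2 or _b are one class to them, and where a whole thing is asked for, a point or a joint stands for the part that bears it (a point fixed in the world has none). Each returns a list of dicts, best first, with "score" (0 to 1); they miss things now and then, are a little off and sometimes report something else, mostly with a low value. They report only what shows in the picture. A call takes as long as a camera call.
- vision.spot_in(camera, target): "point" ([x, y, z] in m, in world coordinates, good to about 4 mm: the middle of the surface that is visible of it).
The state is a dict: "time_s": time; "q": joint angles; "joint_velocities": joint speeds; "joint_efforts": joint torques, N m; "tool_pos": TCP position; "tcp_rot": TCP orientation; "wrist_force": force on the tool from outside, world axes, zero at the start; "wrist_torque": the same for the moment, N m; "finger_gap": finger opening in m; "gripper_force": force on a finger pad.
Only numpy, scipy, OpenCV 4.12 (cv2) and the standard library are available. Lean on these libraries where they do the work, as an engineer would, in place of code of your own. Each camera call takes 0.05 s, during which the arm holds its last target. There are 200 camera calls.

TASK

The small table easel is tipped forward with its sprung rear leg folded up. First, while the frame is still tipped forward, flip the leg down past its centre so that it snaps fully down against its stop; then bring the painting frame upright and keep hold of it there by its wood, not by the leg, so that it cannot tip while I tighten its hinge bolts: finish while still holding it upright and still. Leave the can, mug and tub where they stand.

Things in the scene. Friction and masses are not known exactly. Their poses are not given: they have to be found in the camera images.
- frame_hinge (a point): The horizontal hinge line of the frame at its middle, 34 mm above the table. It is on the easel's fixed wooden base board (260 x 270 x 18 mm, screwed to the table). Its axes: x along the hinge, y horizontally to the rear (the side with the leg), z up; the base's yaw varies.
- rail_mid (a point): Centre of the frame's top rail: a straight wooden bar 220 mm long (x), 22 thick (y), 24 high (z); its top is 12 mm above this point. Moves with the frame, 233 mm from the hinge. A 32 mm wide mast as thick as the rail runs down from its middle; a thin painted board covers the front (-y) face to 50 mm below the top.
- frame (a joint): Tilt of the wooden painting frame (220 wide, 22 thick, 245 mm tall above the hinge, about 0.8 kg) on its hinge, rad: 0 upright, positive tipped forward (top towards the base's -y, away from the leg). Stops at 0.32 (where it starts) and -0.12 (leaning back on the leg). It swings freely and falls to a stop if let go of.
- leg_hub (a point): Pivot of the leg, on a dark steel bracket behind the middle of the frame: 30 mm behind (+y) the frame's mid-plane and 130 mm above the hinge along the frame. Moves with the frame and has its axes.
- leg_end (a point): End of the leg's rubber foot (30 x 22 x 14 mm), 170 mm from the pivot. When folded the leg points to the rear (+y of the base) and up, about 53 degrees above level while the frame is tipped forward; it is pushed down from above.
- leg (a joint): Turn of the kickstand leg (flat aluminium bar 24 mm wide, 8 thick, 170 long from the pivot, swinging about an axis parallel to the hinge), rad: 0 folded up, 1.66 fully down at its stop. Over-centre spring: below about 0.5 it springs back to 0, beyond about 0.8 it snaps down by itself to 1.66. About 2 N at 85 mm from the pivot moves it.
- drink_can: Bystander: drink can, 66 mm across, 115 mm high; origin at its underside.
- mug: Bystander: blue mug, 80 mm across, 95 mm high; origin at its underside.
- tub: Bystander: white open tub, 100 mm across, 100 mm high; origin at its underside.

How it is judged:
On the way, in this order (a step that is already met when the one before it is completed fails the run):
1. the leg is fully down while the frame is still tipped forward (value of joint leg above 1.55 rad and value of joint frame above 0.15 rad), for 0.2 s.
2. the frame is upright and held by the fingers (value of joint frame between -0.06 and 0.06 rad and contact force between the fingers and frame above 0.3 N), for 0.2 s.
At the end, for the whole second after the job is handed in: The leg is down (over 1.55 rad); the frame is within 0.06 rad of upright and still (under 0.06 rad/s), held by the fingers with more than 0.3 N on the frame, and nothing of the robot touches the leg (all of step 2 and value of joint leg above 1.55 rad and velocity of joint frame between -0.06 and 0.06 rad/s and contact force between each of the arm, the fingers and leg below 0.3 N); the arm keeps its last pose, push and grip.
It fails at once if the can, mug or tub is moved more than 30 mm (distance of any of drink_can, mug, tub from where it was at the start of the episode above 0.03 m).
It also fails if it takes over 51 s, if anything falls off the work surface, if the arm or the gripper's body presses on something with over 40 N, if the wrist force passes 120 N, or if a joint passes its speed limit or range.

## Working session

There is one attempt and no reset: what is moved stays moved. The work goes in short steps, Python scripts to look and compute and a shell command to move; the robot and the scene stay as the last step left them, time stands still between calls to the robot, and variables do not carry over. Pictures are saved under pics/ and viewed, at most 10 in all, crops included, and the job is handed in when it is done.

```bash
ls; mkdir -p pics; python3 - <<'E'
from plant import r, vision
import cv2,numpy as np
s=r.state(); print(s['time_s'],s['tool_pos'],s['tcp_rot'],r.nose_length,s['finger_gap'])
ims=[]
for c in ['scene','side']:
    p,d=vision.camera(c); ims.append(p)
    for n in ['frame_hinge','rail_mid','leg_hub','leg_end','drink_can','mug','tub']:
        o=vision.spot_in(c,n)
        print(c,n,[(np.round(x['point'],3).tolist(),round(x['score'],2)) for x in o[:2]])
cv2.imwrite('pics/a.png',ims[0][:,:,::-1]);cv2.imwrite('pics/b.png',ims[1][:,:,::-1])
E
```

```text
pics
0.0 [0.22548003 0.58216696 0.24432161] [-3.92810625e-04  1.83847123e-01  9.82954235e-01 -1.02584701e-03] 0.014 0.08562355467430174
scene frame_hinge [([0.545, -0.052, 0.016], 0.87)]
scene rail_mid [([0.554, -0.078, 0.202], 0.7), ([0.45, 0.445, 0.084], 0.18)]
scene leg_hub [([0.559, -0.076, 0.199], 0.6)]
scene leg_end []
scene drink_can [([0.447, 0.447, 0.089], 0.86)]
scene mug [([0.608, 0.434, 0.058], 0.96), ([0.509, -0.03, 0.239], 0.64)]
scene tub [([0.466, -0.408, 0.065], 0.74)]
side frame_hinge [([0.54, -0.117, 0.065], 0.68)]
side rail_mid [([0.54, -0.11, 0.199], 0.75)]
side leg_hub [([0.538, -0.115, 0.198], 0.55)]
side leg_end [([0.503, -0.028, 0.25], 0.87)]
side drink_can [([0.432, 0.432, 0.08], 0.95)]
side mug [([0.595, 0.416, 0.06], 0.61)]
side tub [([0.454, -0.402, 0.059], 0.65)]
```

View pics/a.png

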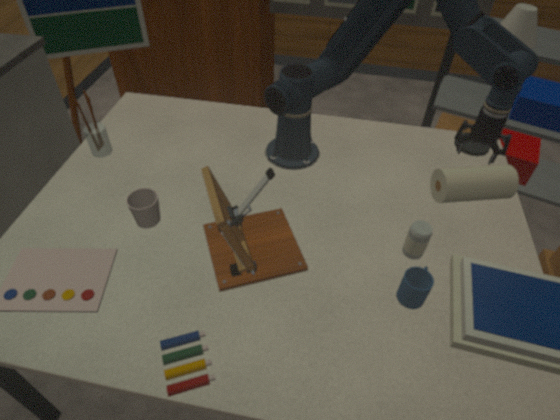

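View pics/b.png

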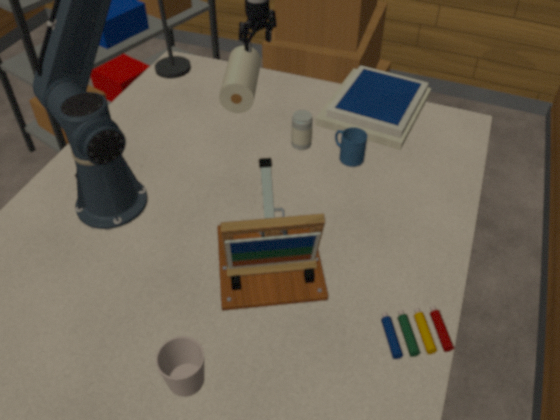

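```bash
cat > h.py <<'E'
from plant import r, vision
import cv2,numpy as np
def cloud(c):
    p,d=vision.camera(c); m=vision.camera_model(c)
    K=np.array(m['intrinsics']);D=np.array(m['D'])
    v,u=np.mgrid[:420,:560]
    n=cv2.undistortPoints(np.stack([u,v],-1).reshape(-1,1,2).astype(float),K,D).reshape(-1,2)
    z=d.reshape(-1,1); X=np.hstack([n*z,z]); R=cv2.Rodrigues(np.array(m['rvec'],float))[0]
    W=(X-np.array(m['tvec']).reshape(1,3))@R; W[z[:,0]==0]=np.nan
    return p,W.reshape(420,560,3)
E
python3 - <<'E'
from h import *
P=[]
for c in ['scene','side']:
    p,W=cloud(c); np.save(f'{c}.npy',W); cc=p.reshape(-1,3).astype(int); w=W.reshape(-1,3)
    near=(abs(w[:,0]-.53)<.3)&(abs(w[:,1]+.07)<.3)
    t=near&(w[:,2]<.01)&(w[:,2]>-.02); print(c,'table z',np.median(w[t,2]))
    b=near&(abs(w[:,2]-.018)<.008)&(cc[:,0]>cc[:,2]*1.5+15)
    q=w[b]; print(len(q),cv2.minAreaRect(q[:,:2].astype(np.float32)),np.median(q[:,2])); P.append(q)
    hi=near&(w[:,2]>.1)
    print('max z',np.nanmax(w[hi],0),np.nanmin(w[hi],0))
q=np.vstack(P);print(cv2.minAreaRect(q[:,:2].astype(np.float32)))
W=np.load('side.npy')
for u,v in [(230,222),(270,219),(320,217),(224,228),(270,226),(265,162),(267,180),(269,205)]: print('side',u,v,W[v,u].round(3))
W=np.load('scene.npy')
for u,v in [(269,174),(262,180),(250,195),(240,207),(210,172),(212,185)]: print('scene',u,v,W[v,u].round(3))
E
```

```text
scene table z -0.000544084397436506
4279 ((0.5117901563644409, -0.04057630896568298), (0.25920048356056213, 0.26596441864967346), 27.699413299560547) 0.016983672071934127
max z [0.66158321 0.01750043 0.30736663] [ 0.43144138 -0.36729675  0.10018245]
side table z -0.0003323878297430675
3371 ((0.5095849633216858, -0.04714231193065643), (0.2569367289543152, 0.27262556552886963), 27.56839370727539) 0.017721280143638066
max z [0.65956679 0.0118564  0.30700106] [ 0.4418817  -0.36998784  0.10006176]
((0.5118545889854431, -0.0451352596282959), (0.2628806233406067, 0.27408698201179504), 27.59551429748535)
side 230 222 [ 0.477 -0.175  0.27 ]
side 270 219 [ 0.551 -0.136  0.269]
side 320 217 [ 0.646 -0.089  0.264]
side 224 228 [ 0.471 -0.192  0.267]
side 270 226 [ 0.557 -0.15   0.263]
side 265 162 [ 0.486 -0.002  0.299]
side 267 180 [ 0.498 -0.022  0.265]
side 269 205 [ 0.514 -0.051  0.218]
scene 269 174 [0.494 0.004 0.3  ]
scene 262 180 [ 0.492 -0.015  0.273]
scene 250 195 [ 0.506 -0.046  0.226]
scene 240 207 [ 0.518 -0.073  0.185]
scene 210 172 [ 0.474 -0.166  0.26 ]
scene 212 185 [ 0.53  -0.143  0.266]
```

```bash
cat >> h.py <<'E'
from scipy.spatial.transform import Rotation as Ro
yaw=np.deg2rad(27.6)
ex=np.array([np.cos(yaw),np.sin(yaw),0]);ey=np.array([-np.sin(yaw),np.cos(yaw),0]);ez=np.array([0,0,1.])
H=None
try: H=np.load('H.npy')
except Exception: pass
def toolR(t):  # tool frame aligned with frame tilt t; tool y = -ey (tilted), z down along frame
    z=-(-np.sin(t)*ey+np.cos(t)*ez); y=-(np.cos(t)*ey+np.sin(t)*ez); x=np.cross(y,z)
    return np.stack([x,y,z],1)
def rowto(p,R,s=None):
    s=s or r.state(); w,x,y,z=s['tcp_rot']; R0=Ro.from_quat([x,y,z,w])
    return np.r_[R0.inv().apply(np.array(p)-s['tool_pos'])/.2,(R0.inv()*Ro.from_matrix(R)).as_rotvec()/np.pi].round(4).tolist()
def loc(y,z,x=0): return H+x*ex+y*ey+z*ez
E
python3 - <<'E'
from h import *
for c in ['scene','side']:
    w=np.load(c+'.npy').reshape(-1,3); c0=np.array([.524,-.075,.034])
    L=np.stack([(w-c0)@ex,(w-c0)@ey,w[:,2]],1)
    t=.32; up=L[:,2]-.034
    a=-L[:,1]*np.sin(t)+up*np.cos(t); b=L[:,1]*np.cos(t)+up*np.sin(t)
    m=(abs(L[:,0])<.13)&(a>.215)&(a<.27)&(abs(b)<.03)
    print(c,m.sum(),'x',np.percentile(L[m,0],[1,50,99]),'along',np.percentile(a[m],[1,50,99]),'thick',np.percentile(b[m],[1,10,50,90,99]))
    for sgn in(-1,1):
        k=m&(sgn*L[:,0]>.05); print(np.median(a[k]),np.median(b[k]))
    k=(abs(L[:,0])<.04)&(b>.04)&(L[:,2]>.19)&(L[:,2]<.32)
    print('leg x',np.median(L[k,0]),'end',L[k].max(0),np.polyfit(L[k,1],L[k,2],1),np.polyfit(L[k,1],L[k,0],1))
E
```

```text
scene 631 x [-0.10255218  0.0261655   0.11371675] along [0.21715168 0.24180635 0.24569705] thick [-0.00564259 -0.00316678  0.00700254  0.01577975  0.01626678]
0.24201984085292189 0.006290420485863021
0.24125360276214497 0.007048459885597748
leg x 0.00897161717248907 end [0.03991094 0.71185761 0.31957822] [0.08262101 0.241652  ] [0.0014018  0.00890101]
side 1444 x [-0.10682493  0.00017894  0.1082817 ] along [0.21669059 0.24176257 0.24708756] thick [-0.0092661  -0.00810101 -0.00244255  0.01034422  0.01409817]
0.2418149322998563 -0.0024094474480054473
0.24154032553137786 -0.002584014152243283
leg x 0.0017247379840944798 end [0.03904455 0.71274673 0.31996267] [0.0790259  0.24328053] [8.96380816e-05 2.41236816e-03]
```

```bash
python3 - <<'E'
import numpy as np; np.save('H.npy',[.524,-.071,.034])
from h import *
s=r.state();print(s['tool_pos'])
print(rowto(loc(.063,.34),toolR(0),s))
p=s['tool_pos'].copy();p[2]=.37
print(rowto(p,toolR(0),s))
E
```

```text
[0.22588133 0.58275424 0.2453374 ]
[-2.3344, -2.3014, -0.6433, 0.0, -0.0, 0.7289]
[-0.0, 0.0, -0.6233, 0.0, -0.0, 0.7289]
```

```bash
python3 -m creep '[-0.2,-0.2,-0.64,0,0,0.1,0, -1,-1,-0.64,0,0,0.5,0, -1,-1,-0.64,0,0,0.5,0, -1,-1,-0.64,0,0,0.5,0, -1,-1,-0.64,0,0,0.5,0, -1,-1,-0.64,0,0,0.5,0, -1,-1,-0.64,0,0,0.5,0, -1,-1,-0.64,0,0,0.5,0, -1,-1,-0.64,0,0,0.5,0, -1,-1,-0.64,0,0,0.5,0, -1,-1,-0.64,0,0,0.5,0, -1,-1,-0.64,0,0,0.5,0]' 40
python3 -c "
from h import *
print(rowto(loc(.063,.34),toolR(0)))"
```

```text
time_s: 2.1
tool_pos: [0.34, 0.3239, 0.3734]
tcp_rot: [0.0, 0.825, 0.565, 0.0]
wrist_force: [-0.7, -0.6, 0.1]
finger_gap: -0.0001
gripper_force: 0.0
[-1.3007, 1.3344, -0.0029, 0.0, -0.0001, 0.2289]
```

```bash
python3 -m creep '[-1,1,0,0,0,0.2289,0, -1,1,0,0,0,0.2289,0, -1,1,0,0,0,0.2289,0, -1,1,0,0,0,0.2289,0, -1,1,0,0,0,0.2289,0, -1,1,0,0,0,0.2289,0, -1,1,0,0,0,0.2289,0, -1,1,0,0,0,0.2289,0, -1,1,0,0,0,0.2289,0]' 40
python3 -c "
from h import *
print(rowto(loc(.063,.34),toolR(0)))"
```

```text
time_s: 3.0
tool_pos: [0.4536, 0.0661, 0.3732]
tcp_rot: [-0.0, 0.971, 0.239, -0.0]
wrist_force: [-0.6, -0.4, 0.2]
finger_gap: -0.0
gripper_force: 0.0
[-0.0064, 0.4558, -0.0043, -0.0003, 0.0001, 0.0006]
```

```bash
python3 -m creep '[0,0.456,0,0,0,0,0, 0,0.456,0,0,0,0,0, 0,0.456,0.15,0,0,0,0, 0,0.456,0.3,0,0,0,0, 0,0.456,0.35,0,0,0,0, 0,0.456,0.4,0,0,0,0, 0,0.456,0.44,0,0,0,0, 0,0.456,0.48,0,0,0,0, 0,0.456,0.52,0,0,0,0, 0,0.456,0.56,0,0,0,0, 0,0.456,0.6,0,0,0,0, 0,0.456,0.64,0,0,0,0]' 40
python3 - <<'E'
from h import *
p,_=vision.camera('scene'); q,_=vision.camera('side')
cv2.imwrite('pics/c.png',cv2.resize(np.hstack([p[120:300,150:350],q[130:310,170:370]]),None,fx=2,fy=2)[:,:,::-1])
E
```

```text
time_s: 4.2
tool_pos: [0.4965, -0.0156, 0.2448]
tcp_rot: [-0.0, 0.971, 0.239, 0.0]
wrist_force: [-0.1, 1.2, 1.4]
finger_gap: -0.0003
gripper_force: 0.8
```

View pics/c.png

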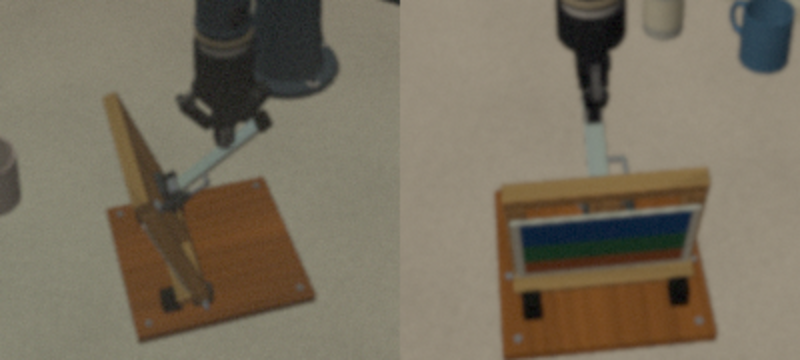

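The left view (scene, gripper around (225,120)) shows the fingertips pushing the leg down, and in both views the frame is still tipped forward. I'll keep pushing.

```bash
python3 -m creep '[0,0,0.04,0,0,0,0, 0,0,0.08,0,0,0,0, 0,0,0.12,0,0,0,0, 0,0,0.16,0,0,0,0, 0,0,0.2,0,0,0,0, 0,0,0.24,0,0,0,0, 0,0,0.28,0,0,0,0, 0,0,0.32,0,0,0,0, 0,0,0.36,0,0,0,0, 0,0,0.4,0,0,0,0, 0,0,0.42,0,0,0,0, 0,0,0.42,0,0,0,0]' 40
python3 - <<'E'
from h import *
p,_=vision.camera('scene'); q,_=vision.camera('side')
cv2.imwrite('pics/d.png',cv2.resize(np.hstack([p[120:300,150:350],q[130:310,170:370]]),None,fx=2,fy=2)[:,:,::-1])
E
```

```text
time_s: 5.5
tool_pos: [0.4961, -0.0156, 0.1606]
tcp_rot: [-0.0, 0.971, 0.239, -0.001]
wrist_force: [0.1, -0.3, 0.6]
finger_gap: -0.0003
gripper_force: 0.0
```

View pics/d.png

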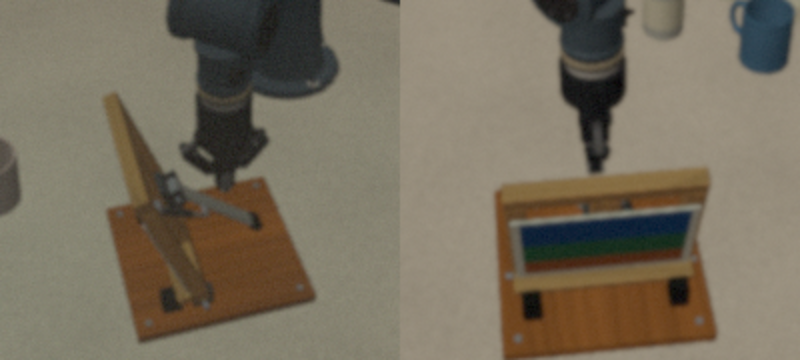

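The leg has snapped down (foot at about (255,222) in the left view) and the frame is still tipped. Next I lift, move over the rail and tilt.

```bash
python3 -m creep '[0,0,-0.2,0,0,0,0, 0,0,-0.4,0,0,0,0, 0,0,-0.6,0,0,0,0, 0,0,-0.8,0,0,0,50, 0,0,-1,0,0,0,100, 0,0,-1,0,0,0,100, 0,0,-1,0,0,0,100]' 40
python3 - <<'E'
from h import *
t=.32
for a in(.335,.228): print(rowto(loc(-a*np.sin(t),a*np.cos(t)),toolR(t)))
p,W=cloud('side'); w=W.reshape(-1,3)
L=np.stack([(w-H)@ex,(w-H)@ey,(w-H)[:,2]],1)
a=-L[:,1]*np.sin(t)+L[:,2]*np.cos(t); b=L[:,1]*np.cos(t)+L[:,2]*np.sin(t)
m=(abs(L[:,0])<.13)&(a>.225)&(a<.255)&(abs(b)<.03)
print(m.sum(),np.percentile(a[m],[5,50,99]),np.percentile(b[m],[1,50,99]))
for c in['scene','side']:
    vision.camera(c); print([(np.round(((x['point']-H)@ex,(x['point']-H)@ey,x['point'][2]),3).tolist(),x['score']) for x in vision.spot_in(c,'leg_end')])
E
```

```text
time_s: 6.3
tool_pos: [0.4967, -0.0156, 0.3626]
tcp_rot: [0.001, 0.971, 0.239, 0.001]
wrist_force: [-0.4, -0.1, 0.1]
finger_gap: 0.0579
gripper_force: 0.0
[-0.0077, 0.8356, 0.0547, 0.1026, -0.0007, 0.0002]
[-0.0089, 0.6662, 0.5621, 0.1026, -0.0007, 0.0002]
1347 [0.22854494 0.24329449 0.24838   ] [-0.01260797 -0.00484291  0.01040991]
[([0.007, 0.049, 0.117], 0.73)]
[]
```

```bash
python3 -m creep '[0,0.2,0,0.03,0,0,100, 0,0.4,0,0.06,0,0,100, 0,0.6,0,0.1026,0,0,100, -0.01,0.836,0.055,0.1026,0,0,100, -0.01,0.836,0.055,0.1026,0,0,100, -0.01,0.836,0.055,0.1026,0,0,100, -0.01,0.836,0.055,0.1026,0,0,100]' 40
python3 - <<'E'
from h import *
t=.32
for a in(.335,.228): print(rowto(loc(-a*np.sin(t),a*np.cos(t)),toolR(t)))
print(r.state()['finger_gap'])
p,_=vision.camera('scene'); q,_=vision.camera('side')
cv2.imwrite('pics/e.png',cv2.resize(np.hstack([p[120:300,150:350],q[130:310,170:370]]),None,fx=2,fy=2)[:,:,::-1])
E
```

```text
time_s: 7.25
tool_pos: [0.5717, -0.1636, 0.3498]
tcp_rot: [-0.157, 0.958, 0.236, -0.039]
wrist_force: [0.7, 0.9, 0.2]
finger_gap: 0.0855
gripper_force: 0.0
[0.0033, 0.0023, -0.0124, -0.0014, 0.0003, 0.0002]
[0.0039, 0.0046, 0.5226, -0.0014, 0.0003, 0.0002]
0.0854860538733513
```

View pics/e.png

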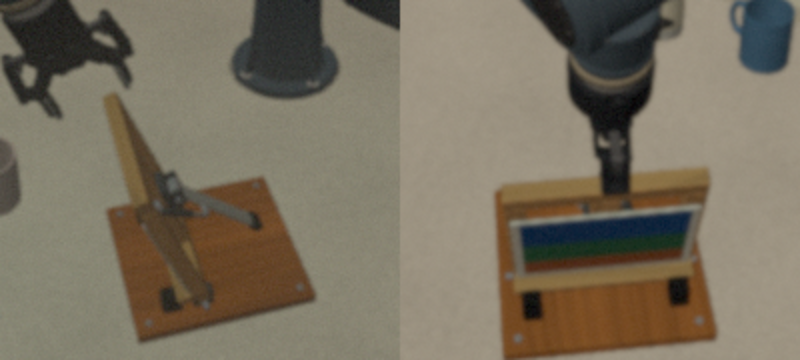

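The gripper is tilted in line with the frame and straddles the rail (side view at (613,185)). I'll descend and close.

```bash
python3 -m creep '[0,0,0.12,0,0,0,100, 0,0,0.24,0,0,0,100, 0,0,0.36,0,0,0,100, 0,0,0.46,0,0,0,100, 0,0,0.52,0,0,0,100, 0,0,0.52,0,0,0,70, 0,0,0.52,0,0,0,45, 0,0,0.52,0,0,0,35, 0,0,0.52,0,0,0,25, 0,0,0.52,0,0,0,10, 0,0,0.52,0,0,0,0, 0,0,0.52,0,0,0,0]' 40
python3 - <<'E'
from h import *
s=r.state(); print(s['finger_gap'],s['gripper_force'])
d=np.array(s['tool_pos'])-H; a=.228; print('local',d@ex,d@ey,d[2])
p=s['tool_pos']; y0,z0=d@ey,d[2]; w,x,y,z=s['tcp_rot']; R0=Ro.from_quat([x,y,z,w]).as_matrix()
for k in range(1,9):
    th=.32*k/8; Q=Ro.from_rotvec(-ex*th)   # test sign below
    print(rowto(H+Q.apply(d),Q.as_matrix()@R0,s), np.round(Q.apply(d)@ey,3))
E
```

```text
time_s: 8.55
tool_pos: [0.5565, -0.1339, 0.2538]
tcp_rot: [-0.158, 0.958, 0.236, -0.038]
wrist_force: [-2.1, 4.1, 7.2]
finger_gap: 0.0214
gripper_force: 43.8
0.021364334319980183 43.785341307520866
local -0.0003100219956130232 -0.07084252792935308 0.2197796007914247
[0.0001, -0.0462, 0.0016, -0.0127, -0.0, -0.0] -0.062
[0.0001, -0.0922, 0.005, -0.0255, -0.0, -0.0] -0.053
[0.0002, -0.1381, 0.0102, -0.0382, -0.0, -0.0] -0.044
[0.0002, -0.1837, 0.0173, -0.0509, -0.0001, -0.0001] -0.035
[0.0002, -0.229, 0.0262, -0.0637, -0.0001, -0.0001] -0.026
[0.0003, -0.274, 0.0369, -0.0764, -0.0001, -0.0001] -0.017
[0.0003, -0.3184, 0.0494, -0.0891, -0.0001, -0.0001] -0.007
[0.0004, -0.3623, 0.0636, -0.1019, -0.0001, -0.0001] 0.002
```

Gripped, with a 21 mm gap at 44 N. Now I raise the frame along the arc.

```bash
python3 -m creep '[0,-0.023,0.0008,-0.0064,0,0,0, 0,-0.046,0.0016,-0.0127,0,0,0, 0,-0.092,0.005,-0.0255,0,0,0, 0,-0.138,0.01,-0.038,0,0,0, 0,-0.184,0.017,-0.051,0,0,0, 0,-0.229,0.026,-0.064,0,0,0, 0,-0.274,0.037,-0.076,0,0,0, 0,-0.318,0.049,-0.089,0,0,0, 0,-0.34,0.056,-0.0955,0,0,0, 0,-0.36,0.063,-0.1015,0,0,0, 0,-0.36,0.063,-0.1015,0,0,0, 0,-0.36,0.063,-0.1015,0,0,0]' 40
python3 - <<'E'
from h import *
s=r.state(); print(s['finger_gap'],s['gripper_force'],s['wrist_force'],s['wrist_torque'])
d=np.array(s['tool_pos'])-H; print('local',d@ex,d@ey,d[2],Ro.from_quat(np.roll(s['tcp_rot'],-1)).as_matrix()[:,2])
p,W=cloud('side'); w=W.reshape(-1,3)
L=np.stack([(w-H)@ex,(w-H)@ey,(w-H)[:,2]],1)
for lo,hi in((.07,.1),(.11,.14),(.15,.18),(.215,.24)):
    m=(abs(L[:,0])<.10)&(abs(L[:,0])>.06)&(L[:,2]>lo)&(L[:,2]<hi)&(abs(L[:,1])<.05); print(lo,m.sum(),np.percentile(L[m,1],[5,50,95]).round(4))
q=p; p,_=vision.camera('scene')
cv2.imwrite('pics/f.png',cv2.resize(np.hstack([p[120:300,150:350],q[130:310,170:370]]),None,fx=2,fy=2)[:,:,::-1])
E
```

```text
time_s: 9.75
tool_pos: [0.5233, -0.0708, 0.2654]
tcp_rot: [-0.002, 0.971, 0.239, 0.0]
wrist_force: [-4.3, 1.0, 12.8]
finger_gap: 0.0213
gripper_force: 45.0
0.021280856348190092 44.964898601174355 [-4.34844175  0.96771773 12.81637531] [0.8621875  0.91706356 0.09295157]
local -0.0004784137961474716 0.00048791047254896007 0.2314269956800983 [-2.46644721e-04  3.83679608e-03 -9.99992609e-01]
0.07 274 [-0.0188 -0.0163 -0.0136]
0.11 306 [-0.0191 -0.0165 -0.0138]
0.15 310 [-0.0193 -0.0166 -0.0137]
0.215 254 [-0.0146 -0.0122 -0.0092]
```

View pics/f.png

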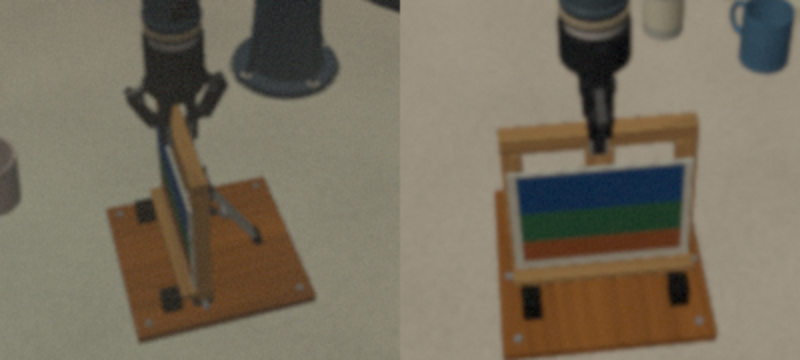

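The frame is upright (board face constant at y ≈ -16.5 mm over its height), the leg is down at (255,235) and clear of the gripper, and the rail is held at (598,150). I'll settle a few rows and hand in.

```bash
python3 -m creep '[0,0,0,0,0,0,0, 0,0,0,0,0,0,0, 0,0,0,0,0,0,0, 0,0,0,0,0,0,0, 0,0,0,0,0,0,0]' 40
python3 -c "
from plant import r
print(r.job_done())"
```

```text
time_s: 10.35
tool_pos: [0.5234, -0.0709, 0.2654]
tcp_rot: [-0.002, 0.971, 0.238, 0.0]
wrist_force: [-3.3, 2.0, 14.1]
finger_gap: 0.0215
gripper_force: 45.0
the job is handed in; nothing more can be done
None
```

The leg was snapped down while the frame was still tipped forward. The frame is now held upright and still by its top rail, and I handed the job in at 10.4 s; no verdict came back.

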